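# Put the bench tools back in their holders

### The job

Tidy the sampling bench: put the dropper bottle, the trigger spray bottle, the marker pen and the forceps each into the grey holder made for it. The two bottles must stand upright on the floor of their round wells and be kept upright all the way; the marker must lie centred along its raised cradle, down in both notches, and the forceps centred and flat along the low rest, between its rails. Do not shift the label roll and the tape roll that lie among them; the rolls, markers and pens along the far back of the table are not part of the job.

Things in the scene. Friction and masses are not known exactly. Their poses are not given: they have to be found in the camera images.
- dropper: small brown glass dropper bottle with a blue-and-white label and black rubber teat, loose, standing. Round body 33 mm in diameter up to 70 mm high, collar 24 mm in diameter up to 77 mm, teat 13 mm wide up to 102 mm. Origin: centre of the underside; z up the axis. Grip it at about 55 to 65 mm height. 70 g.
- spray_base (a point): green trigger spray bottle, 174 mm tall, 220 g, loose, standing; this point: centre of the underside of its round body (63 mm diameter, 128 mm high), z up. Its head is a bar 20 mm wide along x, 63 mm long along y, centred over this point to 3 mm, 132 to 174 mm high: pinch it along x at about 155 mm. The trigger hangs on the +y side, 15 to 52 mm off the axis, 90 to 148 mm high.
- marker_mid (a point): white marker pen with a black cap, 135 mm long and 17 mm thick, loose, lying on the table among the other task things (others at the far back are out of reach); this point is the middle of the pen, on its axis (8 mm above what it lies on). The pen's length runs along the point's y; it may have rolled about y.
- forceps: steel forceps lying flat, 132 mm long along y, 18 mm wide along x at the middle, 10 mm high, loose. Origin: centre of the underside. z up.
- dropper_well: holder for the dropper bottle: the smaller round grey cup, fixed to the table wherever it stands. Outside 62 mm in diameter, inside 50 mm, rim 22 mm high, floor 4 mm above the table. Origin: centre of the underside; z up.
- spray_well: holder for the spray bottle: the larger round grey cup, fixed. Outside 94 mm in diameter, inside 82 mm, rim 25 mm high, floor 4 mm above the table. Origin: centre of the underside; z up.
- marker_cradle: holder for the marker: grey base plate 50 x 110 x 5 mm (x, y, z), fixed, with two upright notched brackets, 12 mm thick, centred 42 mm either side of the middle along y. Notches 32 mm wide along x, floor 30 mm, prong tops 46 mm above the table. The marker lies along y across both; 72 mm between the brackets for the fingers. Origin: centre of the underside.
- forceps_rest: holder for the forceps: low grey slab 56 x 116 x 5 mm (x, y, z), fixed, with four low rail blocks at its corners, tops 15 mm above the table. The groove between them, 34 mm wide, runs along y, floor 5 mm above the table; the forceps lie along it, sticking out 8 mm at each end. The middle 64 mm of its length has no rails: room for the fingers. Origin: centre of the underside.
- label_roll: roll of blank white labels lying flat, 79 mm in diameter, 30 mm high, loose: the near one, among the task's things (another lies at the back, out of reach); a bystander not to be shifted. Origin: centre of the underside.
- tape_roll: roll of brown packing tape lying flat, 92 mm in diameter, 48 mm high, loose: the near one, among the task's things (another lies at the back, out of reach); a bystander not to be shifted. Origin: centre of the underside.
There are look-alikes about, which are no part of the job. Of the things like the part that bears spray_base, leave any that is orange, purple or red; of the rest the larger one is meant.

How it is judged:
By the outcome, as a careful person would: the job done as asked, in the order asked, and still so for the second after the job is handed in, with the robot touching nothing.
It also fails if it takes over 125 s, if anything falls off the work surface, if the arm or the gripper's body presses on something with over 40 N, if the wrist force passes 120 N, or if a joint passes its speed limit or range.

### The arm

A 7-joint arm with a two-finger parallel gripper is mounted at the origin on a cart in front of the work surface, level with it; the furniture and walls round the work are solid. World frame = base frame: x ahead of the robot, y to its left, z up, the work surface at z = 0. Lengths are in mm, angles in degrees, forces in N, time in s.
With the tool pointing down it reaches from about 400 to 850 mm from the base axis. Payload 4.5 kg.
Tool frame: the origin (TCP) lies on the centre line of the jaws, within the pads' length; the fingertips stand 25 mm ahead of it and the grasp point (between the pads) lies 6 mm ahead of it; z points along the fingers, y is the line along which they close (so a half turn about z gives the same grasp; the last joint's range is limited). The gripper opens to 85 mm and grips with 20 to 120 N. Pads are 22 mm wide; open, the fingers measure 114 mm over their backs; the gripper's body (76 mm by 85 mm) begins 54 mm behind the grasp point. The pads swing forward as they close: fully open they stand 13 mm farther back than shut.
Start: joints at [-70.772, 39.483, -11.15, 89.685, 9.013, 51.709, -12.324], TCP at [185.755, 596.781, 256.317] pointing down, gripper open.
Joint ranges: [-172.22, 172.22], [-26.19, 119.32], [-84.43, 86.54], [7.71, 146.69], [-57.33, 237.33], [2.42, 119.75], [-152.13, 152.13]. Speed limits (degrees/s): [147.25, 147.25, 180, 180, 180, 180, 180].

### API

Orientations are given as a 3x3 rotation matrix whose columns are the frame's x, y, z axes.
In Python, from workcell import status, camera, ticket gives the robot as it stands.
- The arm moves only by the tool carry_out, never from a script. Its argument "commands" is a list of rows, each a list of 6 numbers: the shift along the tool's x, y, z in m, then the turn, a rotation vector about the tool's x, y, z in degrees. In form: [[x, y, z, wx, wy, wz], ...]. A call has 1 to 20 rows; each row shifts and turns the commanded pose from where the row before left it, along the tool's axes as they then stand; what a row does not reach is not made up. A row lasts 1/10 s, in which the tool goes at most 50 mm and 8.59 degrees, less where a joint would pass 70% of its speed; a pose out of reach is approached as far as the arm can. A call with a gripper value outside its range is refused whole. "gripper" is the opening, from 0 (shut) to 1 (fully open), set as the call begins (left out, the last holds). The fingers move at their own pace and stop on an object; "newtons" is the grip in N (left out, the last holds). Time passes only in rows, so rows that do not move let the fingers close. It gives the time, the measured TCP pose, the force, the opening and the grip force at its end, in the units of the state.
- status.read_state(): the state, without advancing time (a new reading comes with each control period).
- camera(name): name is "scene" or "top" or "wrist"; returns a dict with "img" (384x512x3 uint8, blue, green, red), "range_z" (384x512 float32, mm along the optical axis (not along the pixel's ray), 0 where there is no reading), "K" (3x3 intrinsics, pixels), "dist" ([k1, k2, p1, p2, k3] as OpenCV has them; the pictures are not rectified), "R" (3x3) and "t" (3): a world point X has camera coordinates R X + t. Camera axes: x right, y down, z forward; pixel columns grow to the right and rows downward; lengths in mm; the calibration is good to about 2 mm. A picture is of the moment at which its call begins.
- ticket.close_job(): hands the job in; it is judged then, once.
The state is a dict: "time_s": time; "qpos": joint angles; "qd": joint speeds; "joint_efforts": joint torques, N m; "eef_pos": TCP position; "tcp_rot": TCP orientation; "force": force on the tool from outside, world axes, zero at the start; "moment": the same for the moment, N m; "width": finger opening in mm; "grip_force": force on a finger pad.
Only numpy, scipy, OpenCV 4.12 (cv2) and the standard library are available. Lean on these libraries where they do the work, as an engineer would, in place of code of your own. Each camera call takes 0.05 s, during which the arm holds its last target. There are 200 camera calls.

## Working session

There is one attempt and no reset: what is moved stays moved. The work goes in short steps, Python scripts to look and compute and a tool call to move; the robot and the scene stay as the last step left them, time stands still between calls to the robot, and variables do not carry over. Pictures are saved under pics/ and viewed, at most 14 in all, crops included, and the job is handed in when it is done.

Besides the shell and the picture viewer there is one more tool, called after "Call:" as a command line: name --pt "numbers of a row" for each row, then --argument value for the rest. carry_out: Moves the arm, as the interface text tells. Its arguments: {"type":"object","properties":{"commands":{"type":"array"},"gripper":{"type":"number"},"newtons":{"type":"number"}},"required":["commands"]}

```bash
mkdir -p pics; ls; python3 - <<'E'
from workcell import status, camera
import cv2,numpy as np
s=status.read_state(); print({k:np.round(v,2).tolist() for k,v in s.items()})
for n in ("scene","top"):
    c=camera(n); cv2.imwrite(f"pics/{n}0.png",cv2.resize(c["img"],(800,600),interpolation=cv2.INTER_CUBIC)); np.savez(f"{n}0.npz",**c)
    print(n,(-c["R"].T@c["t"]).round(), c["K"].round(1).tolist(),c["dist"])
E
```

```text
pics
{'time_s': 0.0, 'qpos': [-70.77, 39.53, -11.15, 89.75, 9.01, 51.71, -12.32], 'qd': [0.04, 0.05, -0.02, -0.05, -0.01, 0.01, 0.04], 'joint_efforts': [-0.0, -53.96, -1.27, -15.85, 0.01, 0.01, -0.0], 'eef_pos': [185.63, 596.14, 255.45], 'tcp_rot': [[-0.95, 0.3, -0.0], [0.3, 0.95, -0.0], [-0.0, -0.0, -1.0]], 'force': [0.66, -0.74, 0.05], 'moment': [0.03, 0.02, 0.01], 'grip_force': 0.0, 'width': 85.43}
scene [-106.  604.  493.] [[363.1, 0.0, 257.8], [0.0, 363.1, 191.6], [0.0, 0.0, 1.0]] [-0.09563621  0.          0.          0.          0.        ]
top [ 397.  -67. 1278.] [[444.6, 0.0, 264.6], [0.0, 444.6, 199.6], [0.0, 0.0, 1.0]] [-0.07209816  0.          0.          0.          0.        ]
```

View pics/scene0.png

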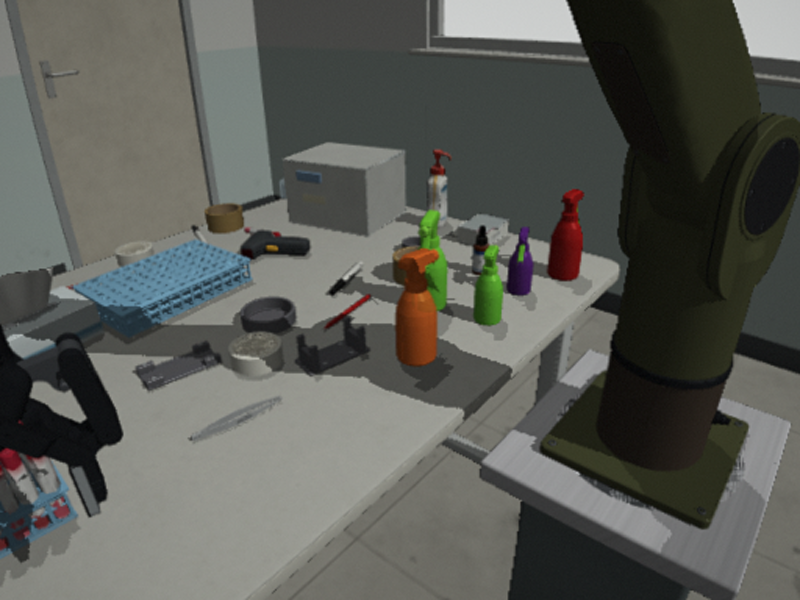

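View pics/top0.png

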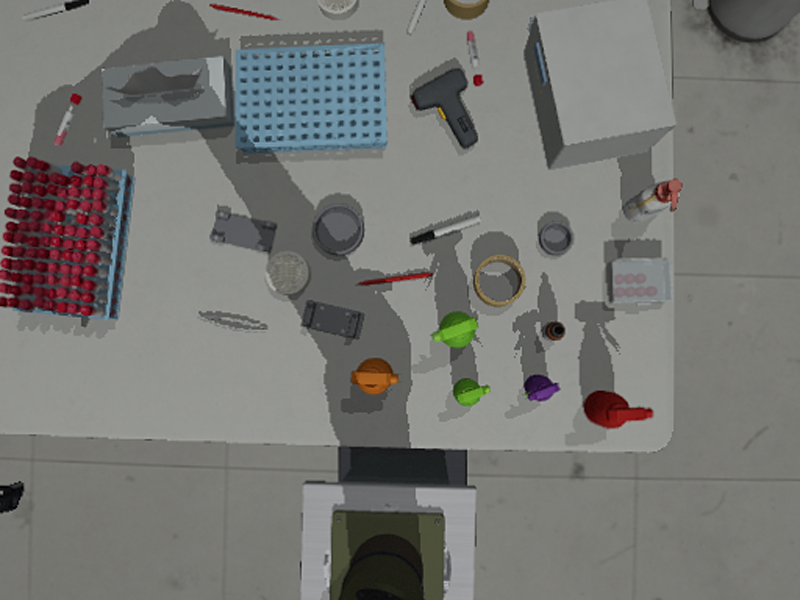

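The top view (800 px wide) shows these things:
- Bottles: large green spray (457,328), small green spray (468,391), orange (374,377), purple (540,388), red (607,408), dropper (554,330).
- Small task things: marker (445,228), a red pen (395,278) that is a look-alike, forceps (233,320).
- Wells: dropper well (555,237), spray well (338,229).
- Flat holders: (243,228) and (332,319). In the scene view the brackets are on the one at (332,319), so that is the cradle and the other is the forceps rest.
- Rolls: label (288,272), tape (498,280).

Of the two non-excluded sprays, (457,328) looks larger than (468,391). I'll confirm that in an enlarged crop.

```bash
cat > h.py <<'E'
import numpy as np,cv2
from workcell import status,camera
def cloud(c):
    "world point for each pixel (nan where no range)"
    h,w=c["range_z"].shape
    u,v=np.meshgrid(np.arange(w),np.arange(h))
    n=cv2.undistortPoints(np.stack([u,v],-1).reshape(-1,1,2).astype(float),c["K"],c["dist"]).reshape(h,w,2)
    z=c["range_z"].astype(float); z[z==0]=np.nan
    P=np.dstack([n*z[...,None],z])
    return (P-np.asarray(c["t"]))@np.asarray(c["R"])
def px2w(c,uv,zw):
    "pixel (u,v) -> world at height zw"
    uv=np.asarray(uv,float).reshape(-1,1,2)
    n=cv2.undistortPoints(uv,c["K"],c["dist"]).reshape(-1,2)
    d=np.c_[n,np.ones(len(n))]@c["R"]; o=-c["R"].T@c["t"]
    return o+d*((zw-o[2])/d[:,2])[:,None]
E
python3 - <<'E'
from h import *
c=dict(np.load("top0.npz")); P=cloud(c)
cv2.imwrite("pics/crop1.png",cv2.resize(c["img"][118:275,118:378],None,fx=3,fy=3,interpolation=cv2.INTER_CUBIC))
print("table z",np.nanmedian(P[170:260,60:110,2]))
def blob(name,u,v,r,z0,z1):
    u,v=int(u/1.5625),int(v/1.5625)
    Q=P[v-r:v+r+1,u-r:u+r+1].reshape(-1,3); Q=Q[(Q[:,2]>z0)&(Q[:,2]<z1)]
    if len(Q)<4: print(name,len(Q)); return
    (cx,cy),(a,b),th=cv2.minAreaRect(Q[:,:2].astype(np.float32))
    S=np.cov(Q[:,:2].T); e,V=np.linalg.eigh(S)
    print(name,len(Q),"mean",Q.mean(0).round(1),"rect",np.round([cx,cy,a,b,th],1),"axis deg",np.degrees(np.arctan2(V[1,1],V[0,1])).round(1),"zmax",Q[:,2].max().round(1))
blob("bigspray head",457,328,18,125,400)
blob("smallspray",468,391,14,60,400)
blob("dropper",554,330,9,80,400); blob("dropper body",554,330,10,30,75)
blob("marker",445,228,26,5,25)
blob("forceps",233,320,26,4,25)
blob("dwell rim",555,237,14,17,35)
blob("swell rim",338,229,19,20,35)
blob("rest",243,228,23,2.5,30); blob("rest rails",243,228,23,11,25)
blob("cradle prongs",332,319,22,35,60); blob("cradle",332,319,22,3,60)
blob("label",288,272,16,22,45); blob("tape",498,280,19,40,60)
E
```

```text
table z 0.6202054503324953
bigspray head 259 mean [ 432.6 -109.3  165. ] rect [ 431.9 -108.6   30.    74.2   27.8] axis deg 111.5 zmax 176.8
smallspray 263 mean [ 329.4 -137.2  103. ] rect [ 325.4 -139.2   52.5   44.8   73.5] axis deg 104.3 zmax 135.4
dropper 27 mean [ 437.9 -287.4   93.8] rect [ 437.6 -286.9   16.9   10.8   87.9] axis deg 71.3 zmax 102.1
dropper body 95 mean [ 437.3 -283.9   58.2] rect [ 437.3 -288.3   32.1   30.3   89.8] axis deg -170.9 zmax 74.9
marker 306 mean [621.7 -91.3  12. ] rect [628.7 -89.8 150.8 145.8  89.8] axis deg 111.5 zmax 21.8
forceps 230 mean [446.7 299.2   5.8] rect [448.6 296.7 151.7 153.6   2.3] axis deg 67.1 zmax 15.5
dwell rim 130 mean [ 610.2 -297.5   21.1] rect [ 610.  -296.5   58.5   62.1   46.2] axis deg 139.9 zmax 26.0
swell rim 205 mean [617.  103.6  25. ] rect [616.9 105.1  92.9  91.1  46.3] axis deg -148.6 zmax 30.7
rest 934 mean [615.7 283.3   7. ] rect [619.4 283.4 141.5 143.3   1.8] axis deg 70.6 zmax 29.9
rest rails 131 mean [613.6 285.2  15. ] rect [612.6 282.8 115.6  55.9  78.6] axis deg 80.0 zmax 22.8
cradle prongs 45 mean [452.  111.9  45.2] rect [451.4 111.   94.8  45.3  77.8] axis deg 77.3 zmax 50.3
cradle 755 mean [452.4 113.4  12.2] rect [451.8 113.2 127.  128.    1.4] axis deg 70.6 zmax 50.3
label 621 mean [533.8 194.4  30. ] rect [534.4 198.4  87.1  78.8  81.1] axis deg 61.3 zmax 39.2
tape 254 mean [ 527.2 -190.8   46.9] rect [ 527.2 -190.4   86.9   86.8    0.6] axis deg 117.8 zmax 54.1
```

View pics/crop1.png

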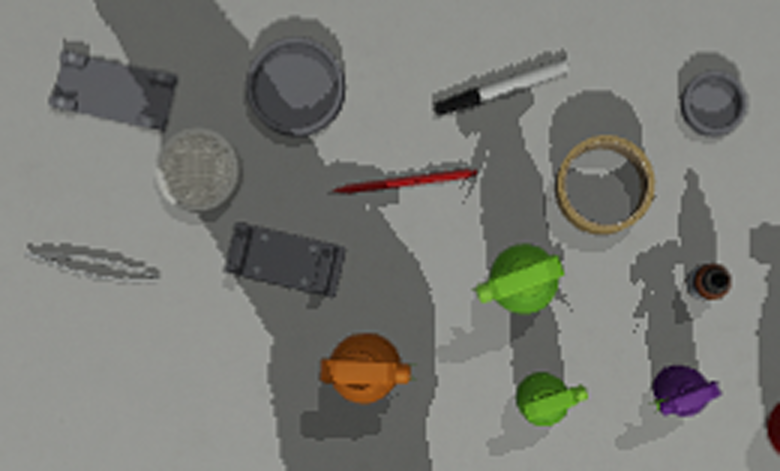

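The crop confirms it: the green bottle at crop (524,278) is clearly larger than the green at (543,398). The purple and orange ones are excluded. The marker is the white pen with the black cap at (500,84), not the red pen at (405,182). I'm now swinging over to the dropper.

Call:
carry_out --pt "-0.046 -0.004 0 0 0 4.4" --pt "-0.046 -0.004 0 0 0 4.4" --pt "-0.046 -0.004 0 0 0 4.4" --pt "-0.046 -0.004 0 0 0 4.4" --pt "-0.046 -0.004 0 0 0 4.4" --pt "-0.046 -0.004 0 0 0 4.4" --pt "-0.046 -0.004 0 0 0 4.4" --pt "-0.046 -0.004 0 0 0 4.4" --pt "-0.046 -0.004 0 0 0 4.4" --pt "-0.046 -0.004 0 0 0 4.4" --pt "-0.046 -0.004 0 0 0 4.4" --pt "-0.046 -0.004 0 0 0 4.4" --pt "-0.046 -0.004 0 0 0 4.4" --pt "-0.046 -0.004 0 0 0 4.4" --pt "-0.043 -0.004 0 0 0 4.4" --pt "-0.043 -0.004 0 0 0 4.4" --pt "-0.043 -0.004 0 0 0 4.4" --pt "0 0 0 0 0 0" --pt "0 0 0 0 0 0" --pt "0 0 0 0 0 0" --gripper 1

```text
time_s: 2.1
eef_pos: [577.6, -8.4, 256.0]
tcp_rot: [[0.034, 0.999, -0.001], [0.999, -0.034, 0.002], [0.002, -0.001, -1.0]]
force: [0.6, 0.4, -0.7]
width: 85.1
grip_force: 0.0
```

```bash
cat >> h.py <<'E'
def to(x,y,z,yaw):
    "print the shift in present tool axes (mm) to a TCP target and the tool-z turn to bring the closing axis to yaw (nearest of yaw, yaw+180)"
    s=status.read_state(); R=np.array(s["tcp_rot"]); p=np.array(s["eef_pos"])
    a=np.degrees(np.arctan2(R[1,1],R[0,1])); d=(yaw-a+90)%180-90
    print("pos",p.round(1),"yaw",a.round(1),"tilt",np.round(R[:2,2],3),"shift",((np.array([x,y,z])-p)@R).round(1),"wz",(-d).round(1),"q",np.round(s["qpos"],0).tolist())
def save(n,f=None,box=None,k=1.5625):
    c=camera(n); 
    if f:
        i=c["img"]
        if box: i=i[box[1]:box[3],box[0]:box[2]]
        cv2.imwrite("pics/"+f,cv2.resize(i,None,fx=k,fy=k,interpolation=cv2.INTER_CUBIC))
    return c
E
python3 - <<'E'
from h import *
to(437,-287,240,-60)
c=save("wrist","w1.png",k=1.5)
s=status.read_state();R=np.array(s["tcp_rot"]);p=np.array(s["eef_pos"])
print("cam in tool",(R.T@(-c["R"].T@c["t"]-p)).round(1)); print((c["R"]@R).round(2),c["K"][0,0])
E
```

```text
pos [577.6  -8.4 256. ] yaw -1.9 tilt [-0.001  0.002] shift [-283.3 -131.1   15.6] wz 58.1 q [-7.0, 36.0, 5.0, 99.0, -4.0, 46.0, -1.0]
cam in tool [  78.1   -0.8 -117.1]
[[-0.    1.    0.  ]
 [-0.95 -0.   -0.31]
 [-0.31 -0.    0.95]] 333.5262961026757
```

View pics/w1.png

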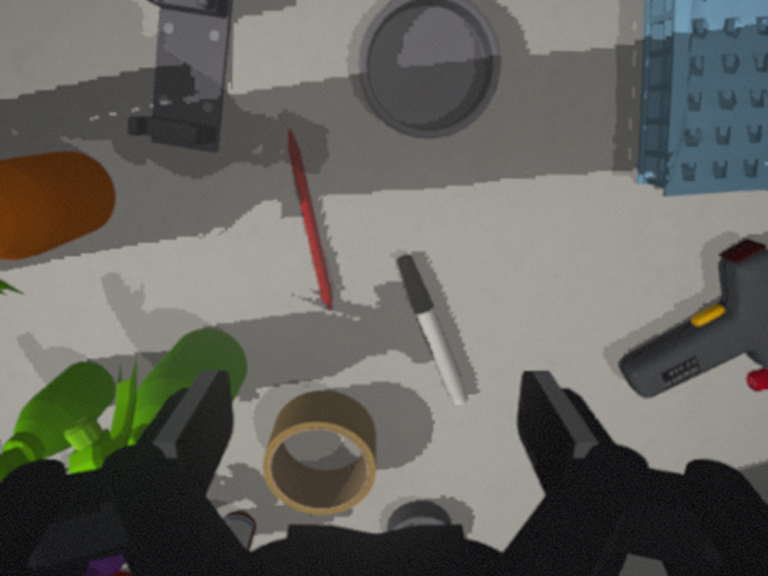

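The wrist view (768 px wide) shows the marker from its cap end (404,257) to its white end (462,402), the spray well round (430,66), the tape roll at (320,465) and the red pen look-alike. I'll measure the marker and well from this frame later and go over the dropper now.

```bash
python3 - <<'E'
from h import *
c=camera("wrist"); P=cloud(c)
e=px2w(c,[[404/1.5,257/1.5],[462/1.5,402/1.5]],8); print("marker ends",e.round(1),e.mean(0).round(1),np.linalg.norm(e[0]-e[1]))
M=np.zeros(P.shape[:2],bool); M[165:272,262:316]=1
Q=P[M&(P[...,2]>6)&(P[...,2]<22)]; print(len(Q),cv2.minAreaRect(Q[:,:2].astype(np.float32)))
W=P[:100,225:345].reshape(-1,3); W=W[(W[:,2]>19)&(W[:,2]<32)]; print("well",len(W),cv2.minEnclosingCircle(W[:,:2].astype(np.float32)))
D=P.reshape(-1,3); print("table",np.nanmedian(P[185:215,320:400,2]))
E
```

```text
marker ends [[ 597.8  -29.6    8. ]
 [ 644.5 -156.8    8. ]] [621.2 -93.2   8. ] 135.572118077209
1287 ((619.6834716796875, -92.66899108886719), (16.113250732421875, 135.43011474609375), 21.153913497924805)
well 1636 ((615.8283081054688, 104.13499450683594), 47.24244689941406)
table -0.6907168277684121
```

Call:
carry_out --pt "-0.035 -0.016 0 0 0 0" --pt "-0.035 -0.016 0 0 0 0" --pt "-0.035 -0.016 0 0 0 0" --pt "-0.035 -0.016 0 0 0 0" --pt "-0.035 -0.016 0 0 0 0" --pt "-0.035 -0.016 0 0 0 0" --pt "-0.035 -0.016 0 0 0 0" --pt "-0.037 -0.019 0 0 0 0" --pt "0 0 0 0 0 7" --pt "0 0 0 0 0 7" --pt "0 0 0 0 0 7" --pt "0 0 0 0 0 7" --pt "0 0 0 0 0 7" --pt "0 0 0 0 0 7" --pt "0 0 0 0 0 7" --pt "0 0 0 0 0 7" --pt "0 0 0.01 0 0 2" --pt "0 0 0 0 0 0" --pt "0 0 0 0 0 0" --pt "0 0 0 0 0 0" --gripper 0.8

```text
time_s: 4.2
eef_pos: [436.6, -287.1, 246.2]
tcp_rot: [[0.866, 0.5, 0.0], [0.5, -0.866, 0.0], [0.0, -0.0, -1.0]]
force: [-0.5, -0.6, 0.7]
width: 68.1
grip_force: 0.0
```

```bash
python3 - <<'E'
from h import *
to(437,-287,66,-60)
c=save("wrist","w2.png",k=1.5)
P=cloud(c)
for lo,hi in((92,110),(30,73)):
    m=(np.hypot(P[...,0]-437,P[...,1]+287)<30)&(P[...,2]>lo)&(P[...,2]<hi)
    Q=P[m]; print(len(Q),cv2.minEnclosingCircle(Q[:,:2].astype(np.float32)),Q.mean(0).round(1), Q[:,2].max())
E
```

```text
pos [ 436.6 -287.1  246.2] yaw -60.0 tilt [0. 0.] shift [  0.4   0.2 180.2] wz -0.0 q [16.0, 34.0, 20.0, 109.0, -17.0, 40.0, -14.0]
192 ((436.7506408691406, -289.42205810546875), 6.6612935066223145) [ 437.7 -288.7   97.4] 102.40979461890049
597 ((437.02734375, -289.0414123535156), 16.622928619384766) [ 443.7 -284.7   56.4] 72.90628847559383
```

View pics/w2.png

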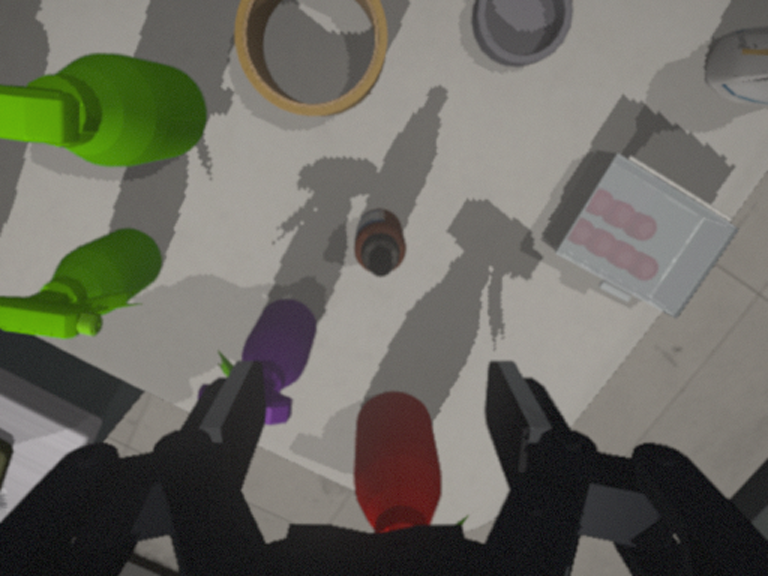

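The dropper is at wrist (380,240), between the jaws, with nothing in the way of the fingers. I'll descend and grip.

Call:
carry_out --pt "-0.001 0.002 0.03 0 0 0" --pt "0 0 0.03 0 0 0" --pt "0 0 0.03 0 0 0" --pt "0 0 0.03 0 0 0" --pt "0 0 0.03 0 0 0" --pt "0 0 0.02 0 0 0" --pt "0 0 0.01 0 0 0" --pt "0 0 0 0 0 0" --pt "0 0 0 0 0 0"

```text
time_s: 5.15
eef_pos: [437.0, -289.9, 67.0]
tcp_rot: [[0.867, 0.499, 0.001], [0.499, -0.867, -0.001], [0.001, 0.001, -1.0]]
force: [0.4, 0.4, 0.4]
width: 68.2
grip_force: 0.0
```

Call:
carry_out --pt "0 0 0 0 0 0" --pt "0 0 0 0 0 0" --pt "0 0 0 0 0 0" --pt "0 0 0 0 0 0" --pt "0 0 0 0 0 0" --pt "0 0 0 0 0 0" --pt "0 0 0 0 0 0" --pt "0 0 0 0 0 0" --pt "0 0 0 0 0 0" --pt "0 0 0 0 0 0" --gripper 0.2 --newtons 25

```text
time_s: 6.15
eef_pos: [437.2, -289.8, 67.2]
tcp_rot: [[0.867, 0.499, 0.002], [0.499, -0.867, -0.001], [0.001, 0.002, -1.0]]
force: [0.5, -0.0, 6.9]
width: 31.1
grip_force: 24.4
```

Call:
carry_out --pt "0 0 -0.01 0 0 0" --pt "0 0 -0.02 0 0 0" --pt "0 0 -0.02 0 0 0" --pt "0 0 -0.02 0 0 0" --pt "0 0 0 0 0 0" --pt "0 0 0 0 0 0" --pt "0 0 0 0 0 0"

```text
time_s: 6.85
eef_pos: [436.2, -288.9, 135.7]
tcp_rot: [[0.867, 0.499, -0.001], [0.499, -0.867, 0.001], [-0.0, -0.001, -1.0]]
force: [-1.0, -0.6, -0.6]
width: 31.3
grip_force: 25.1
```

```bash
python3 - <<'E'
from h import *
c=save("wrist","w3.png",k=1.5); P=cloud(c)
m=(np.hypot(P[...,0]-610,P[...,1]+297)<42)&(P[...,2]>17)&(P[...,2]<28)
Q=P[m]; print(len(Q),cv2.minEnclosingCircle(Q[:,:2].astype(np.float32)),Q.mean(0).round(1))
s=status.read_state(); print(s["width"],s["force"],s["grip_force"])
to(610,-297,137,-60)
E
```

```text
815 ((593.6181640625, -304.664306640625), 25.31591796875) [ 586.9 -307.8   20.9]
31.20869929664339 [-0.35180122 -0.19731225 -0.71910486] 25.070379143580794
pos [ 436.1 -289.   135.5] yaw -60.1 tilt [-0.001  0.001] shift [146.7  93.7  -1.8] wz -0.1 q [20.0, 44.0, 13.0, 114.0, -23.0, 25.0, -9.0]
```

View pics/w3.png

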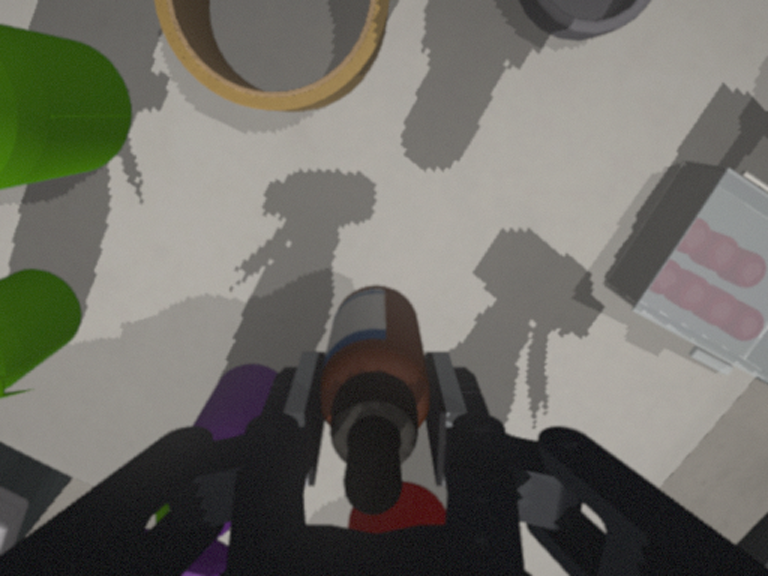

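The dropper hangs upright in the jaws (375,400) and the well is partly in view at (590,10). I'll go near the well and measure it from there.

Call:
carry_out --pt "0.01 0.01 0 0 0 0" --pt "0.02 0.02 0 0 0 0" --pt "0.02 0.02 0 0 0 0" --pt "0.02 0.02 0 0 0 0" --pt "0.015 0.015 0 0 0 0" --pt "0.005 0.009 0 0 0 0" --pt "0 0 0 0 0 0" --pt "0 0 0 0 0 0" --pt "0 0 0 0 0 0"

```text
time_s: 7.8
eef_pos: [560.1, -325.7, 135.7]
tcp_rot: [[0.867, 0.498, -0.002], [0.498, -0.867, 0.001], [-0.001, -0.002, -1.0]]
force: [0.1, 0.2, 0.2]
width: 31.2
grip_force: 25.1
```

```bash
python3 - <<'E'
from h import *
P=cloud(camera("wrist"))
m=(np.hypot(P[...,0]-610,P[...,1]+297)<40)&(P[...,2]>17)&(P[...,2]<27)
Q=P[m]; print(len(Q),cv2.minEnclosingCircle(Q[:,:2].astype(np.float32)),Q.mean(0).round(1),Q.min(0),Q.max(0))
s=status.read_state();p=np.array(s["eef_pos"])
m=(np.hypot(P[...,0]-p[0],P[...,1]-p[1])<25)&(P[...,2]>150)&(P[...,2]<200); Q=P[m]; print("teat",len(Q),Q.mean(0),Q[:,2].max())
to(610,-297,137,-60)
E
```

```text
2263 ((608.2470703125, -296.31329345703125), 31.184913635253906) [ 608.9 -296.4   21.2] [ 577.40770495 -326.9960076    17.03510965] [ 638.99213813 -265.75195594   23.43144495]
teat 10740 [ 570.34383475 -320.20208344  181.34243916] 199.99624043380047
pos [ 560.4 -325.7  135.9] yaw -60.1 tilt [-0.001  0.001] shift [57.4 -0.2 -1.1] wz -0.1 q [17.0, 51.0, 18.0, 92.0, -21.0, 41.0, -15.0]
```

Call:
carry_out --pt "0.015 -0.001 0 0 0 0" --pt "0.02 0 0 0 0 0" --pt "0.015 0 0 0 0 0" --pt "0.006 0 0 0 0 0" --pt "0 0 0 0 0 0" --pt "0 0 0.01 0 0 0" --pt "0 0 0.015 0 0 0" --pt "0 0 0.015 0 0 0" --pt "0 0 0.01 0 0 0" --pt "0 0 0.006 0 0 0" --pt "0 0 0.004 0 0 0" --pt "0 0 0.002 0 0 0" --pt "0 0 0 0 0 0" --pt "0 0 0 0 0 0" --pt "0 0 0 0 0 0"

```text
time_s: 9.35
eef_pos: [609.9, -297.4, 74.8]
tcp_rot: [[0.867, 0.499, 0.001], [0.499, -0.867, -0.0], [0.001, 0.001, -1.0]]
force: [-0.1, -0.5, -0.1]
width: 31.5
grip_force: 25.1
```

Call:
carry_out --pt "0 0 0.002 0 0 0" --pt "0 0 0.001 0 0 0" --pt "0 0 0 0 0 0" --pt "0 0 0 0 0 0"

```text
time_s: 9.75
eef_pos: [609.6, -297.2, 71.4]
tcp_rot: [[0.867, 0.499, 0.0], [0.499, -0.867, 0.0], [0.0, 0.0, -1.0]]
force: [-0.8, 0.3, 0.4]
width: 31.3
grip_force: 25.1
```

Essentially on the floor, so I'll release (fully open the jaws clear the rim) and rise.

Call:
carry_out --pt "0 0 0 0 0 0" --pt "0 0 0 0 0 0" --pt "0 0 0 0 0 0" --pt "0 0 0 0 0 0" --pt "0 0 0 0 0 0" --pt "0 0 0 0 0 0" --pt "0 0 -0.01 0 0 0" --pt "0 0 -0.03 0 0 0" --pt "0 0 -0.03 0 0 0" --pt "0 0 -0.04 0 0 0" --pt "0 0 -0.04 0 0 0" --pt "0 0 -0.04 0 0 0" --pt "0 0 -0.02 0 0 0" --pt "0 0 0 0 0 0" --pt "0 0 0 0 0 0" --gripper 0.75

```text
time_s: 11.25
eef_pos: [609.3, -297.1, 281.6]
tcp_rot: [[0.867, 0.499, 0.0], [0.499, -0.867, 0.0], [0.001, 0.0, -1.0]]
force: [0.0, -0.1, -0.5]
width: 64.3
grip_force: 0.0
```

```bash
python3 - <<'E'
from h import *
c=camera("wrist"); P=cloud(c)
for lo,hi,r in((96,115,20),(40,78,25),(17,27,40)):
    m=(np.hypot(P[...,0]-609,P[...,1]+297)<r)&(P[...,2]>lo)&(P[...,2]<hi)
    Q=P[m]; print(len(Q),cv2.minEnclosingCircle(Q[:,:2].astype(np.float32)),Q[:,2].max())
to(432,-109,280,20)
E
```

```text
158 ((609.3847045898438, -296.7461853027344), 6.488315582275391) 106.7156594015683
467 ((609.2405395507812, -296.70379638671875), 16.73154640197754) 77.84304936537268
783 ((607.7931518554688, -296.3739318847656), 31.12455940246582) 26.79590211444611
pos [ 608.9 -296.7  280.4] yaw -60.1 tilt [-0.002  0.001] shift [ -59.8 -250.9    0.9] wz -80.1 q [11.0, 44.0, 23.0, 79.0, -18.0, 61.0, -23.0]
```

Call:
carry_out --pt "-0.009 -0.036 0 0 0 0" --pt "-0.009 -0.036 0 0 0 0" --pt "-0.009 -0.036 0 0 0 0" --pt "-0.009 -0.036 0 0 0 0" --pt "-0.009 -0.036 0 0 0 0" --pt "-0.009 -0.036 0 0 0 0" --pt "-0.006 -0.035 0 0 0 0" --pt "0 0 0 0 0 -8" --pt "0 0 0 0 0 -8" --pt "0 0 0 0 0 -8" --pt "0 0 0 0 0 -8" --pt "0 0 0 0 0 -8" --pt "0 0 0 0 0 -8" --pt "0 0 0 0 0 -8" --pt "0 0 0 0 0 -8" --pt "0 0 0 0 0 -8" --pt "0 0 0 0 0 -8" --pt "0 0 0 0 0 0" --pt "0 0 0 0 0 0"

```text
time_s: 13.2
eef_pos: [431.7, -109.5, 280.5]
tcp_rot: [[-0.337, 0.941, -0.002], [0.941, 0.337, 0.001], [0.001, -0.002, -1.0]]
force: [0.1, -1.1, -0.3]
width: 63.7
grip_force: 0.0
```

```bash
python3 - <<'E'
from h import *
c=save("wrist","w4.png",k=1.5); P=cloud(c); np.savez("w4.npz",**c)
for lo,hi in((160,185),(30,126)):
    m=(np.hypot(P[...,0]-432,P[...,1]+109)<50)&(P[...,2]>lo)&(P[...,2]<hi)
    Q=P[m].astype(np.float32); print(len(Q),cv2.minAreaRect(Q[:,:2]),cv2.minEnclosingCircle(Q[:,:2]),Q[:,2].max())
to(432,-109,162,20)
E
```

```text
Traceback (most recent call last):
cv2.error: OpenCV(4.12.0) /io/opencv/modules/imgproc/src/convhull.cpp:143: error: (-215:Assertion failed) total >= 0 && (depth == CV_32F || depth == CV_32S) in function 'convexHull'
```

View pics/w4.png

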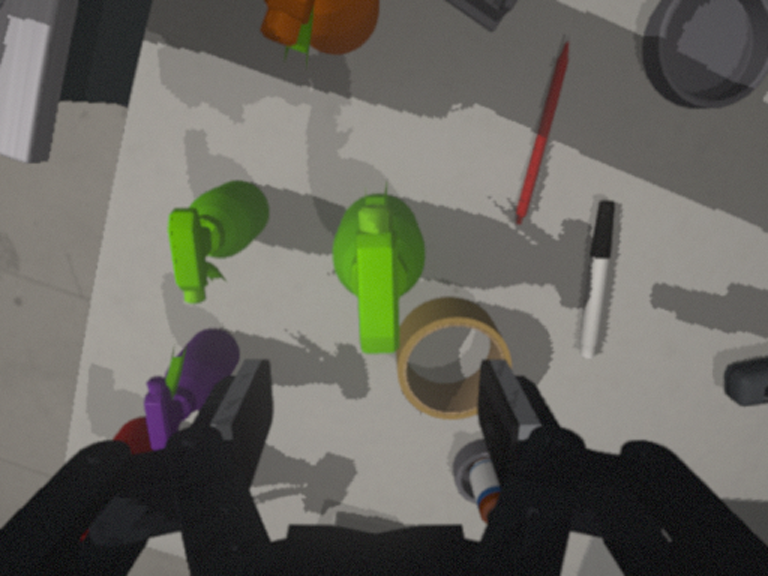

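The big green is centred below, with its bar from (373,205, nozzle end) to (378,352) and the trigger tip at the top (387,190). No range came back on the head, so I'll check that and use pixels.

```bash
python3 - <<'E'
from h import *
c=dict(np.load("w4.npz")); P=cloud(c)
h,w=P.shape[:2]
print("range at head",c["range_z"][200:230:10,245:260:7], P[220,252],P[150,250])
hsv=cv2.cvtColor(c["img"],cv2.COLOR_BGR2HSV); g=(hsv[...,0]>35)&(hsv[...,0]<75)&(hsv[...,1]>120)
g[:,:220]=0;g[:,290:]=0
for r in range(150,240,10): 
    b=g[r]&(hsv[r,:,2]>170); x=np.flatnonzero(b); print(r,x.min() if len(x) else None,x.max() if len(x) else None)
for z,pts in ((174,[[358,352],[397,352],[361,238],[393,238]]),): print(px2w(c,np.array(pts)/1.5,z).round(1))
Q=P[g&(P[...,2]>20)&(P[...,2]<200)]; print(len(Q),Q.min(0),Q.max(0))
B=Q[(Q[:,2]<115)].astype(np.float32); print(len(B),cv2.minEnclosingCircle(B[:,:2]))
to(432,-109,162,20)
E
```

```text
range at head [[241.61014 241.33882 240.47745]
 [243.31256 243.26735 242.53682]
 [243.89021 244.25928 243.57587]] [ 438.72441518 -127.63973437  172.66922697] [420.38159286 -80.8468584  163.7351525 ]
150 241 249
160 None None
170 238 259
180 235 260
190 239 260
200 239 260
210 240 261
220 240 260
230 None None
[[ 433.2 -141.5  174. ]
 [ 451.3 -135.   174. ]
 [ 415.7  -86.7  174. ]
 [ 429.5  -81.8  174. ]]
4141 [ 403.54233049 -192.01741693   20.23043354] [480.47748253 -71.7542487  174.94152759]Traceback (most recent call last):
  File "<stdin>", line 11, in <module>
cv2.error: OpenCV(4.12.0) /io/opencv/modules/imgproc/src/shapedescr.cpp:201: error: (-215:Assertion failed) count >= 0 && (depth == CV_32F || depth == CV_32S) in function 'minEnclosingCircle'
```

```bash
python3 - <<'E'
from h import *
c=dict(np.load("w4.npz")); P=cloud(c)
hsv=cv2.cvtColor(c["img"],cv2.COLOR_BGR2HSV); g=(hsv[...,0]>35)&(hsv[...,0]<75)&(hsv[...,1]>120)
g[:,:215]=0;g[:,290:]=0
for lo,hi in((150,180),(166,180),(10,120)):
    Q=np.ascontiguousarray(P[g&(P[...,2]>lo)&(P[...,2]<hi)][:,:2],np.float32); print(len(Q),cv2.minAreaRect(Q),cv2.minEnclosingCircle(Q),Q.mean(0))
to(432,-109,162,20)
E
```

```text
2526 ((430.95379638671875, -107.57012939453125), (19.9544620513916, 73.24571990966797), 21.588342666625977) ((430.3376159667969, -107.8329849243164), 36.88386917114258) [ 429.87    -104.71579]
1961 ((433.49591064453125, -113.63377380371094), (19.839548110961914, 59.962947845458984), 22.292856216430664) ((432.1338806152344, -114.22949981689453), 30.24154281616211) [ 432.55267  -111.633675]
1419 ((452.60430908203125, -129.04859924316406), (58.394229888916016, 124.73189544677734), 48.963619232177734) ((449.23736572265625, -134.20257568359375), 65.71539306640625) [ 430.08823  -103.282425]
pos [ 431.9 -109.6  280.7] yaw 19.7 tilt [-0.001  0.   ] shift [  0.4   0.4 118.7] wz -0.3 q [8.0, 24.0, 0.0, 118.0, -0.0, 38.0, 28.0]
```

Call:
carry_out --pt "-0.001 0 0.02 0 0 -2.5" --pt "0 0 0.03 0 0 0" --pt "0 0 0.03 0 0 0" --pt "0 0 0.02 0 0 0" --pt "0 0 0.014 0 0 0" --pt "0 0 0.005 0 0 0" --pt "0 0 0 0 0 0" --pt "0 0 0 0 0 0"

```text
time_s: 14.05
eef_pos: [433.0, -110.6, 162.7]
tcp_rot: [[-0.381, 0.925, 0.001], [0.925, 0.381, -0.0], [-0.001, 0.001, -1.0]]
force: [1.3, -0.6, 0.6]
width: 64.1
grip_force: 0.0
```

Call:
carry_out --pt "0 0 0 0 0 0" --pt "0 0 0 0 0 0" --pt "0 0 0 0 0 0" --pt "0 0 0 0 0 0" --pt "0 0 0 0 0 0" --pt "0 0 0 0 0 0" --pt "0 0 0 0 0 0" --pt "0 0 0 0 0 0" --pt "0 0 0 0 0 0" --pt "0 0 0 0 0 0" --gripper 0.1 --newtons 50

```text
time_s: 15.05
eef_pos: [433.2, -110.6, 162.8]
tcp_rot: [[-0.381, 0.924, 0.002], [0.924, 0.381, -0.0], [-0.001, 0.001, -1.0]]
force: [0.0, 0.8, 6.5]
width: 19.1
grip_force: 49.7
```

Call:
carry_out --pt "0 0 -0.005 0 0 0" --pt "0 0 -0.015 0 0 0" --pt "0 0 -0.02 0 0 0" --pt "0 0 -0.02 0 0 0" --pt "0 0 0 0 0 0" --pt "0 0 0 0 0 0" --pt "0 0 0 0 0 0"

```text
time_s: 15.75
eef_pos: [431.9, -110.4, 221.4]
tcp_rot: [[-0.381, 0.924, -0.002], [0.924, 0.381, 0.0], [0.001, -0.002, -1.0]]
force: [-0.3, -0.7, -2.0]
width: 19.3
grip_force: 49.0
```

```bash
python3 - <<'E'
from h import *
s=status.read_state(); p=np.array(s["eef_pos"]); R=np.array(s["tcp_rot"]); print(s["force"],s["width"],s["grip_force"])
c=save("wrist","w5.png",k=1.5); P=cloud(c)
hsv=cv2.cvtColor(c["img"],cv2.COLOR_BGR2HSV); g=(hsv[...,0]>35)&(hsv[...,0]<75)&(hsv[...,1]>120)
L=(P-p)@R
m=g&(np.hypot(L[...,0],L[...,1])<60)&(L[...,2]>45)&(L[...,2]<150)
Q=L[m]; print(len(Q))
from scipy.optimize import least_squares
# cylinder r=31.5 parallel to tool z
B=Q[(Q[:,2]>60)]; f=least_squares(lambda a:np.hypot(B[:,0]-a[0]-a[2]*(B[:,2]-100),B[:,1]-a[1]-a[3]*(B[:,2]-100))-31.5,[0,0,0,0],loss="soft_l1"); print(len(B),f.x,np.sqrt(np.mean(f.fun**2)))
to(616,104,224,22)
E
```

```text
[-0.31300685 -0.68865824 -2.00049325] 19.342147880035146 48.994392128661275
3927
2786 [-7.67284681 -0.30241124  0.09915239  0.03228031] 3.3179629364170045
pos [ 432.  -110.4  221.4] yaw 22.4 tilt [-0.002  0.   ] shift [128.  251.9  -3. ] wz 0.4 q [9.0, 30.0, -1.0, 122.0, 1.0, 28.0, 30.0]
```

View pics/w5.png

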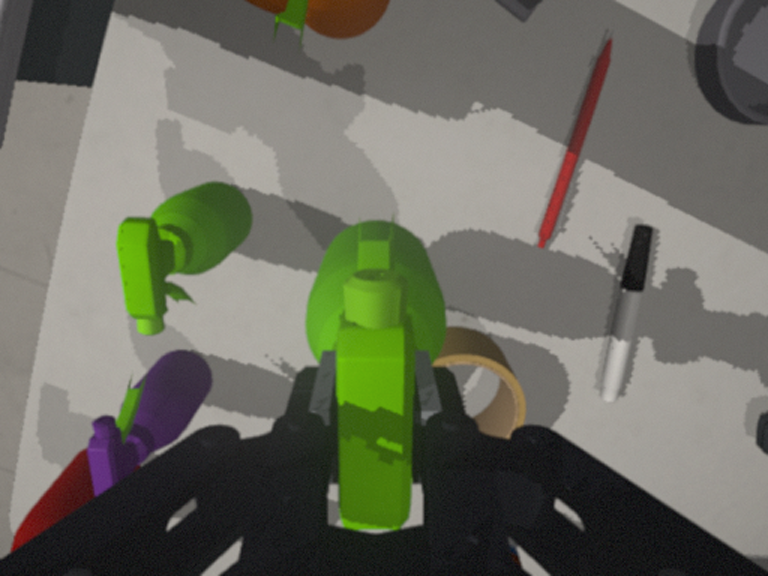

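The bottle hangs in the jaws (375,400), with the wrist force −2 N matching its weight. I'll refit the body axis leaving out the trigger, and start moving toward the well.

```bash
python3 - <<'E'
from h import *
from scipy.optimize import least_squares
s=status.read_state(); p=np.array(s["eef_pos"]); R=np.array(s["tcp_rot"])
c=camera("wrist"); P=cloud(c)
hsv=cv2.cvtColor(c["img"],cv2.COLOR_BGR2HSV); g=(hsv[...,0]>35)&(hsv[...,0]<75)&(hsv[...,1]>120)
L=(P-p)@R
Q=L[g&(np.hypot(L[...,0],L[...,1])<60)&(abs(L[...,1])>9)]
for lo in range(40,170,15):
    B=Q[(Q[:,2]>lo)&(Q[:,2]<lo+15)]
    if len(B)>30:
        f=least_squares(lambda a:np.hypot(B[:,0]-a[0],B[:,1]-a[1])-a[2],[0,0,31.5],loss="soft_l1")
        g2=least_squares(lambda a:np.hypot(B[:,0]-a[0],B[:,1]-a[1])-31.5,[0,0],loss="soft_l1"); print(lo,len(B),f.x.round(1),g2.x.round(1),"y",B[:,1].min().round(1),B[:,1].max().round(1),"xmax",B[:,0].max().round(1))
E
```

```text
40 266 [-4.7 -0.9 18.1] [-24.4  -1.2] y -20.6 19.1 xmax 11.1
55 1158 [-5.8 -0.9 23.7] [-17.2  -0.9] y -27.7 26.2 xmax 17.6
70 944 [-4.7 -0.8 28.1] [-9.2 -1. ] y -29.8 28.8 xmax 23.8
85 348 [-5.7 -0.8 30.9] [-6.4 -0.8] y -29.3 28.5 xmax 24.5
100 192 [-6.2 -0.8 31.5] [-6.1 -0.8] y -27.7 26.0 xmax 24.2
115 135 [-6.3 -0.7 31.5] [-6.2 -0.7] y -27.5 24.9 xmax 24.2
130 90 [-6.2 -0.7 31.4] [-6.3 -0.7] y -27.3 24.5 xmax 23.9
145 46 [-6.2 -0.7 31.4] [-6.3 -0.7] y -27.1 13.9 xmax 23.9
```

Call:
carry_out --pt "0.005 0.01 0 0 0 0" --pt "0.011 0.022 0 0 0 0" --pt "0.016 0.032 0 0 0 0" --pt "0.016 0.032 0 0 0 0" --pt "0.016 0.032 0 0 0 0" --pt "0.016 0.032 0 0 0 0" --pt "0.011 0.032 0 0 0 0" --pt "0.006 0.025 0 0 0 0" --pt "0.003 0.015 0 0 0 0" --pt "0 0.005 0 0 0 0" --pt "0 0 0 0 0 0" --pt "0 0 0 0 0 0" --pt "0 0 0 0 0 0"

```text
time_s: 17.15
eef_pos: [612.8, 71.2, 222.2]
tcp_rot: [[-0.38, 0.925, -0.001], [0.925, 0.38, -0.001], [-0.0, -0.001, -1.0]]
force: [0.4, -0.4, -1.4]
width: 19.0
grip_force: 49.2
```

Call:
carry_out --pt "0.01 0.005 0 0 0 0" --pt "0.015 0.006 0 0 0 0" --pt "0.01 0.005 0 0 0 0" --pt "0 0 0 0 0 0" --pt "0 0 0.01 0 0 0" --pt "0 0 0.01 0 0 0" --pt "0 0 0 0 0 0" --pt "0 0 0 0 0 0"

```text
time_s: 17.95
eef_pos: [614.8, 109.9, 201.6]
tcp_rot: [[-0.38, 0.925, -0.001], [0.925, 0.38, -0.001], [-0.0, -0.001, -1.0]]
force: [0.6, -0.3, -2.5]
width: 19.5
grip_force: 49.1
```

```bash
python3 - <<'E'
from h import *
from scipy.optimize import least_squares
P=cloud(camera("wrist"))
m=(np.hypot(P[...,0]-616,P[...,1]-104)<52)&(P[...,2]>21)&(P[...,2]<28)
Q=P[m]; 
f=least_squares(lambda a:np.maximum(abs(np.hypot(Q[:,0]-a[0],Q[:,1]-a[1])-44)-3,0),[616,104]); print(len(Q),f.x,Q.min(0),Q.max(0))
to(614.4,110.2,167,22)
E
```

```text
1252 [615.88046571 103.48975715] [568.9016446   69.652398    21.07893003] [662.568583   150.5393044   26.66245786]
pos [615.1 110.1 202. ] yaw 22.4 tilt [-0. -0.] shift [ 0.4 -0.6 35. ] wz 0.4 q [-16.0, 43.0, 2.0, 93.0, -2.0, 44.0, 10.0]
```

Aligned within about 1 mm, so I'll lower it.

Call:
carry_out --pt "0 0 0.01 0 0 0" --pt "0 0 0.01 0 0 0" --pt "0 0 0.006 0 0 0" --pt "0 0 0.004 0 0 0" --pt "0 0 0.003 0 0 0" --pt "0 0 0.001 0 0 0" --pt "0 0 0 0 0 0" --pt "0 0 0 0 0 0" --pt "0 0 0 0 0 0"

```text
time_s: 18.9
eef_pos: [615.3, 110.8, 168.6]
tcp_rot: [[-0.381, 0.924, 0.001], [0.924, 0.381, 0.0], [-0.0, 0.001, -1.0]]
force: [0.7, 0.3, -2.1]
width: 19.3
grip_force: 49.1
```

Call:
carry_out --pt "0 0 0.001 0 0 0" --pt "0 0 0.001 0 0 0" --pt "0 0 0 0 0 0" --pt "0 0 0 0 0 0"

```text
time_s: 19.3
eef_pos: [615.4, 110.8, 166.9]
tcp_rot: [[-0.381, 0.925, 0.001], [0.925, 0.381, 0.0], [-0.0, 0.001, -1.0]]
force: [-1.8, -0.6, 5.2]
width: 19.3
grip_force: 49.9
```

Contact (force now up 5 N). Release and rise.

Call:
carry_out --pt "0 0 0 0 0 0" --pt "0 0 0 0 0 0" --pt "0 0 0 0 0 0" --pt "0 0 0 0 0 0" --pt "0 0 0 0 0 0" --pt "0 0 -0.01 0 0 0" --pt "0 0 -0.02 0 0 0" --pt "0 0 -0.03 0 0 0" --pt "0 0 -0.03 0 0 0" --pt "0 0 -0.02 0 0 0" --pt "0 0 0 0 0 0" --pt "0 0 0 0 0 0" --gripper 0.6

```text
time_s: 20.5
eef_pos: [615.1, 110.7, 276.8]
tcp_rot: [[-0.381, 0.924, 0.001], [0.924, 0.381, 0.0], [-0.0, 0.001, -1.0]]
force: [-0.3, 0.4, 0.1]
width: 51.3
grip_force: 0.0
```

```bash
python3 - <<'E'
from h import *
c=camera("top"); P=cloud(c)
m=(np.hypot(P[...,0]-616,P[...,1]-104)<60)&(P[...,2]>150)&(P[...,2]<190)
Q=np.ascontiguousarray(P[m][:,:2],np.float32); print(len(Q),cv2.minAreaRect(Q) if len(Q) else 0)
to(620.4,-93,200,20.5)
E
```

```text
121 ((616.8156127929688, 109.39955139160156), (21.694169998168945, 65.6620864868164), 19.802257537841797)
pos [614.6 110.7 275.8] yaw 22.4 tilt [-0.001 -0.   ] shift [-190.5  -72.2   75.9] wz 1.9 q [-16.0, 38.0, 3.0, 89.0, -2.0, 53.0, 10.0]
```

Call:
carry_out --pt "-0.015 -0.006 0 0 0 0" --pt "-0.035 -0.013 0 0 0 0" --pt "-0.04 -0.015 0 0 0 0" --pt "-0.04 -0.015 0 0 0 0" --pt "-0.035 -0.013 0.02 0 0 1.5" --pt "-0.02 -0.008 0.03 0 0 0" --pt "-0.005 -0.002 0.03 0 0 0" --pt "0 0 0.02 0 0 0" --pt "0 0 0 0 0 0" --pt "0 0 0 0 0 0" --pt "0 0 0 0 0 0"

```text
time_s: 21.65
eef_pos: [621.0, -92.7, 177.4]
tcp_rot: [[-0.357, 0.934, 0.002], [0.934, 0.357, -0.0], [-0.001, 0.002, -1.0]]
force: [0.1, -0.6, 1.0]
width: 51.5
grip_force: 0.0
```

```bash
python3 - <<'E'
from h import *
c=save("wrist","w6.png",k=1.5); P=cloud(c)
d=P-np.array([620.4,-93,0]); m=(np.hypot(d[...,0],d[...,1])<78)&(P[...,2]>5)&(P[...,2]<22)
lab,n=cv2.connectedComponents(m.astype(np.uint8))[::-1]if 0 else (None,None)
k,L,st,ce=cv2.connectedComponentsWithStats(m.astype(np.uint8))
for i in np.argsort(-st[1:,4])[:2]+1:
    Q=np.ascontiguousarray(P[L==i][:,:2],np.float32); print(st[i],cv2.minAreaRect(Q),np.nanpercentile(P[L==i][:,2],[50,99]))
to(620.4,-93,30,20.5)
E
```

```text
[ 240   93   20  149 2426] ((619.8883666992188, -92.20215606689453), (16.557022094726562, 134.52798461914062), 21.13426399230957) [13.77115005 16.36498606]
pos [621.1 -92.5 177.6] yaw 20.9 tilt [ 0.002 -0.   ] shift [ -0.   -1.2 147.6] wz 0.4 q [3.0, 45.0, 2.0, 94.0, -2.0, 41.0, 27.0]
```

View pics/w6.png

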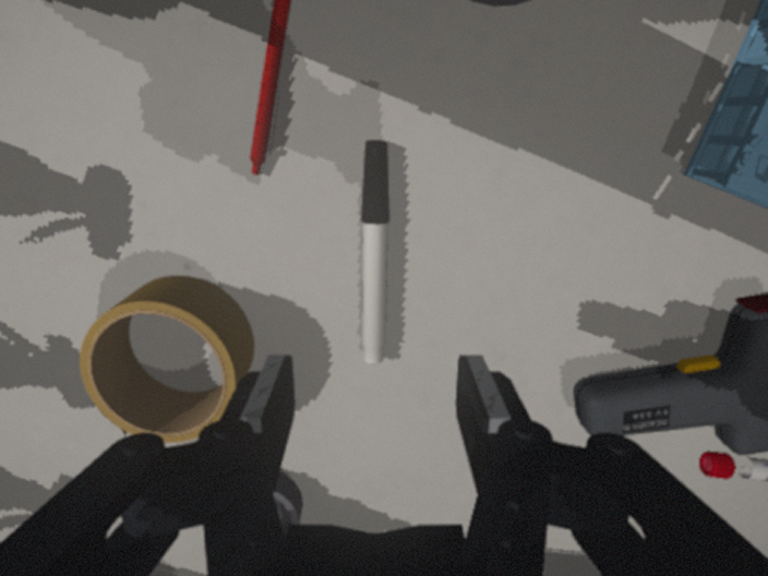

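The marker lies straight between the jaws, (375,140) to (373,362), with its centre at about (620,−92) and its yaw matching. Down to it.

Call:
carry_out --pt "0 -0.001 0.03 0 0 0" --pt "0 0 0.04 0 0 0" --pt "0 0 0.035 0 0 0" --pt "0 0 0.025 0 0 0" --pt "0 0 0.013 0 0 0" --pt "0 0 0.004 0 0 0" --pt "0 0 0 0 0 0" --pt "0 0 0 0 0 0" --pt "0 0 0 0 0 0" --gripper 0.45

```text
time_s: 22.6
eef_pos: [620.4, -92.9, 30.8]
tcp_rot: [[-0.357, 0.934, 0.003], [0.934, 0.357, -0.0], [-0.001, 0.002, -1.0]]
force: [-1.4, -0.8, -0.0]
width: 38.2
grip_force: 0.0
```

Call:
carry_out --pt "0 0 0.002 0 0 0" --pt "0 0 0 0 0 0" --pt "0 0 0 0 0 0" --pt "0 0 0 0 0 0" --pt "0 0 0 0 0 0" --pt "0 0 0 0 0 0" --pt "0 0 0 0 0 0" --pt "0 0 0 0 0 0" --gripper 0.1 --newtons 25

```text
time_s: 23.4
eef_pos: [619.6, -92.8, 27.8]
tcp_rot: [[-0.357, 0.934, 0.001], [0.934, 0.357, 0.0], [-0.0, 0.001, -1.0]]
force: [-0.6, 0.1, 6.2]
width: 14.3
grip_force: 24.7
```

Call:
carry_out --pt "0 0 -0.01 0 0 0" --pt "0 0 -0.03 0 0 0" --pt "0 0 -0.03 0 0 6.7" --pt "0 0 -0.03 0 0 6.7" --pt "0 0 -0.03 0 0 6.7" --pt "0 0 0 0 0 6.7" --pt "0 0 0 0 0 6.7" --pt "0.01 -0.02 0 0 0 0" --pt "0.015 -0.03 0 0 0 0" --pt "0.02 -0.04 0 0 0 0" --pt "0.02 -0.04 0 0 0 0" --pt "0.015 -0.04 0 0 0 0" --pt "0.01 -0.025 0 0 0 0" --pt "0.01 -0.014 0 0 0 0" --pt "0 0 0 0 0 0" --pt "0 0 0 0 0 0" --pt "0 0 0 0 0 0"

```text
time_s: 25.1
eef_pos: [438.6, 49.6, 157.5]
tcp_rot: [[0.219, 0.976, 0.002], [0.976, -0.219, -0.0], [0.0, 0.002, -1.0]]
force: [-0.3, -0.8, -0.9]
width: 14.3
grip_force: 24.6
```

```bash
python3 - <<'E'
from h import *
s=status.read_state(); p=np.array(s["eef_pos"]); R=np.array(s["tcp_rot"]); print(s["width"],s["grip_force"])
c=save("wrist","w7.png",k=1.5); P=cloud(c); np.savez("w7.npz",**c)
d=P-np.array([451.5,112,0]); m=(np.hypot(d[...,0],d[...,1])<62)&(P[...,2]>40)&(P[...,2]<52)
Q=np.ascontiguousarray(P[m][:,:2],np.float32); print(len(Q),cv2.minAreaRect(Q) if len(Q) else 0)
m=(np.hypot(d[...,0],d[...,1])<75)&(P[...,2]>3)&(P[...,2]<8)
k,L,st,ce=cv2.connectedComponentsWithStats(m.astype(np.uint8)); i=np.argmax(st[1:,4])+1
Q=np.ascontiguousarray(P[L==i][:,:2],np.float32); print(len(Q),cv2.minAreaRect(Q))
L=(P-p)@R
m=(abs(L[...,0])<75)&(abs(L[...,1])<15)&(L[...,2]>8)&(L[...,2]<40); Q=L[m]; print("held",len(Q),Q.min(0),Q.max(0))
to(451.5,112,150,-12.5)
E
```

```text
14.281508501214681 24.583582488321554
767 ((450.42059326171875, 111.21051025390625), (96.6502914428711, 46.062232971191406), 77.82457733154297)
4683 ((450.1241760253906, 110.04978942871094), (78.65003967285156, 49.982887268066406), 77.82193756103516)
held 8466 [-55.7698154  -14.96558219   8.08738271] [66.89928582 14.94553657 23.28329083]
pos [438.5  49.5 157.4] yaw -12.7 tilt [ 0.002 -0.   ] shift [63.8 -1.   7.4] wz -0.2 q [-18.0, 38.0, 9.0, 127.0, -19.0, 17.0, -6.0]
```

View pics/w7.png

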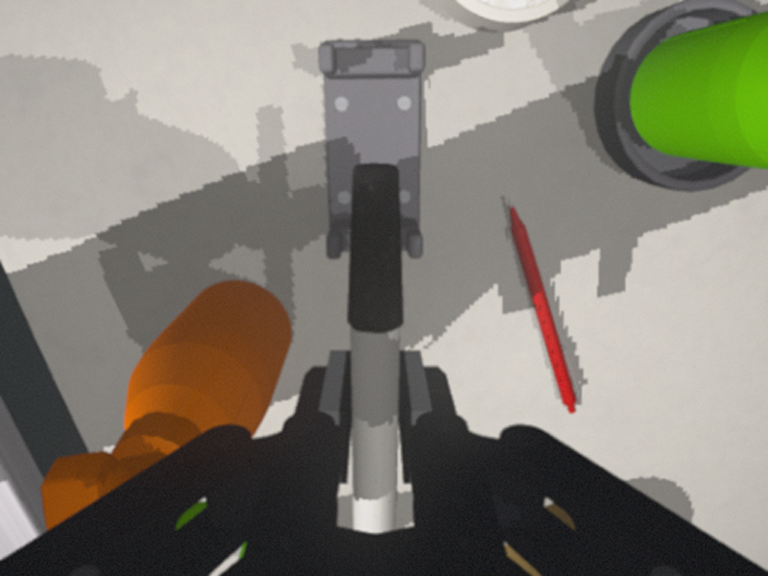

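The marker is held straight, cap end (375,170), over the cradle's centre line, with the brackets at (372,58) and (375,240). Moving over the centre and lowering.

Call:
carry_out --pt "0.015 -0.001 0 0 0 -0.5" --pt "0.025 -0.001 0 0 0 0" --pt "0.016 0 0 0 0 0" --pt "0.007 0 0 0 0 0" --pt "0 0 0 0 0 0" --pt "0 0 0.02 0 0 0" --pt "0 0 0.03 0 0 0" --pt "0 0 0.02 0 0 0" --pt "0 0 0.01 0 0 0" --pt "0 0 0 0 0 0" --pt "0 0 0 0 0 0" --pt "0 0 0 0 0 0"

```text
time_s: 26.35
eef_pos: [449.1, 112.2, 78.2]
tcp_rot: [[0.21, 0.978, 0.002], [0.978, -0.21, 0.0], [0.001, 0.002, -1.0]]
force: [0.8, 0.3, 0.1]
width: 14.4
grip_force: 24.6
```

```bash
python3 - <<'E'
from h import *
to(450.4,111.2,59,-12.2)
E
```

```text
pos [449.1 112.2  78.2] yaw -12.1 tilt [0.002 0.   ] shift [-0.7  1.4 19.2] wz 0.1 q [-22.0, 48.0, 4.0, 125.0, -23.0, 8.0, -9.0]
```

Call:
carry_out --pt "0 0.001 0.006 0 0 0" --pt "0 0 0.006 0 0 0" --pt "0 0 0.004 0 0 0" --pt "0 0 0 0 0 0" --pt "0 0 0 0 0 0" --pt "0 0 0 0 0 0"

```text
time_s: 26.95
eef_pos: [449.5, 112.2, 61.3]
tcp_rot: [[0.209, 0.978, 0.0], [0.978, -0.209, 0.0], [0.0, 0.0, -1.0]]
force: [0.3, 1.0, 0.1]
width: 14.8
grip_force: 24.6
```

```bash
python3 - <<'E'
from h import *
to(450.4,111.2,58,-12.2)
E
```

```text
pos [449.5 112.2  61.3] yaw -12.1 tilt [0. 0.] shift [-0.8  1.1  3.3] wz 0.1 q [-22.0, 50.0, 3.0, 125.0, -23.0, 6.0, -9.0]
```

Call:
carry_out --pt "-0.001 0.001 0.001 0 0 0" --pt "0 0 0.001 0 0 0" --pt "0 0 0.001 0 0 0" --pt "0 0 0 0 0 0" --pt "0 0 0 0 0 0" --pt "0 0 0 0 0 0"

```text
time_s: 27.55
eef_pos: [450.3, 111.1, 58.3]
tcp_rot: [[0.209, 0.978, 0.0], [0.978, -0.209, 0.0], [0.0, -0.0, -1.0]]
force: [-0.4, -0.3, -0.6]
width: 14.8
grip_force: 24.6
```

Call:
carry_out --pt "0 0 0.001 0 0 0" --pt "0 0 0 0 0 0" --pt "0 0 0 0 0 0"

```text
time_s: 27.85
eef_pos: [450.4, 111.0, 57.7]
tcp_rot: [[0.21, 0.978, 0.001], [0.978, -0.21, 0.0], [0.0, 0.0, -1.0]]
force: [-0.6, 0.2, 6.3]
width: 14.4
grip_force: 25.2
```

Call:
carry_out --pt "0 0 0 0 0 0" --pt "0 0 0 0 0 0" --pt "0 0 0 0 0 0" --pt "0 0 0 0 0 0" --pt "0 0 0 0 0 0" --pt "0 0 -0.01 0 0 0" --pt "0 0 -0.02 0 0 0" --pt "0 0 -0.03 0 0 0" --pt "0 0 -0.03 0 0 0" --pt "0 0 -0.03 0 0 0" --pt "0 0 0 0 0 0" --pt "0 0 0 0 0 0" --gripper 0.4

```text
time_s: 29.05
eef_pos: [450.4, 111.3, 178.1]
tcp_rot: [[0.209, 0.978, 0.002], [0.978, -0.209, 0.001], [0.001, 0.001, -1.0]]
force: [-0.8, -1.1, -0.5]
width: 34.3
grip_force: 0.0
```

```bash
python3 - <<'E'
from h import *
c=camera("wrist"); P=cloud(c); C=np.array([450.4,111.2,0]); a=np.radians(77.8)
D=P-C; al=D[...,0]*np.cos(a)+D[...,1]*np.sin(a); ac=-D[...,0]*np.sin(a)+D[...,1]*np.cos(a)
m=(abs(al)<90)&(abs(ac)<16)&(P[...,2]>36)&(P[...,2]<56)
k,L,st,ce=cv2.connectedComponentsWithStats(m.astype(np.uint8)); i=np.argmax(st[1:,4])+1; m=L==i
print(m.sum(),"along",al[m].min(),al[m].max(),"across",ac[m].min(),ac[m].max(),"z",np.percentile(P[m][:,2],[50,95]))
for lo,hi in((-67,-50),(50,67)):
    q=m&(al>lo)&(al<hi); print(q.sum(),ac[q].mean(),np.percentile(P[q][:,2],95) if q.any() else 0)
to(448,297,180,-12)
E
```

```text
2941 along -68.12896296944535 66.79759048776079 across -6.246721947386229 9.489956969228423 z [43.78178941 45.753179  ]
272 1.4700760889439604 45.090255912532584
410 1.1708932173949527 44.80923995009355
pos [449.9 111.1 177.3] yaw -12.1 tilt [-0.  0.] shift [181.4 -40.7  -2.7] wz -0.1 q [-28.0, 37.0, 13.0, 122.0, -20.0, 23.0, -11.0]
```

The marker lies centred and level in both notches. On to the forceps.

Call:
carry_out --pt "0.015 -0.004 0 0 0 0" --pt "0.03 -0.007 0 0 0 0" --pt "0.035 -0.008 0 0 0 0" --pt "0.035 -0.008 0 0 0 0" --pt "0.035 -0.008 0 0 0 0" --pt "0.02 -0.004 0 0 0 0" --pt "0.011 -0.002 0 0 0 0" --pt "0 0 0 0 0 0" --pt "0 0 0 0 0 0" --pt "0 0 0 0 0 0"

```text
time_s: 30.1
eef_pos: [448.3, 294.4, 177.1]
tcp_rot: [[0.212, 0.977, -0.001], [0.977, -0.212, -0.002], [-0.002, -0.0, -1.0]]
force: [0.3, 0.8, -0.4]
width: 34.2
grip_force: 0.0
```

```bash
python3 - <<'E'
from h import *
c=save("wrist","w8.png",k=1.5); P=cloud(c); np.savez("w8.npz",**c)
d=P-np.array([448,297,0]); m=(np.hypot(d[...,0],d[...,1])<85)&(P[...,2]>4)&(P[...,2]<16)
Q=P[m]; print(len(Q),cv2.minAreaRect(np.ascontiguousarray(Q[:,:2],np.float32)),np.percentile(Q[:,2],[50,95]))
to(448,297,28,-12)
E
```

```text
524 ((439.0916442871094, 297.85687255859375), (132.23487854003906, 17.96092414855957), 80.2594223022461) [ 8.82097674 10.3595159 ]
pos [448.4 294.7 177.3] yaw -12.2 tilt [-0.    -0.001] shift [  2.4  -0.8 149.3] wz -0.2 q [-49.0, 41.0, 18.0, 110.0, -23.0, 32.0, -28.0]
```

View pics/w8.png

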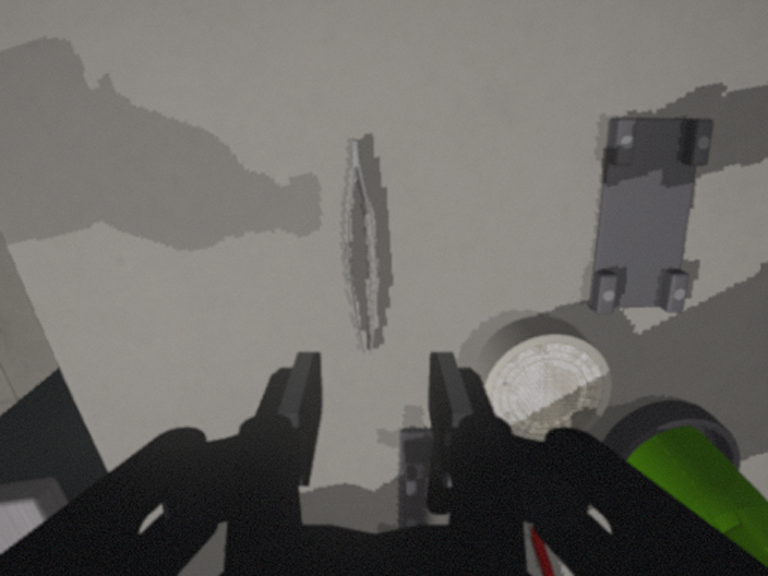

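```bash
python3 - <<'E'
from h import *
c=dict(np.load("w8.npz")); P=cloud(c)
e=px2w(c,np.array([[354,139],[370,348],[346,235],[377,240]])/1.5,6); print(e.round(1),e[:2].mean(0),np.degrees(np.arctan2(*(e[0]-e[1])[1::-1])))
m=(P[...,2]>9)&(P[...,2]<18); m[:80]&=True
C=np.array([613,283,0]); d=P-C; m=(np.hypot(d[...,0],d[...,1])<68)&(P[...,2]>11)&(P[...,2]<19)
print(m.sum(),cv2.minAreaRect(np.ascontiguousarray(P[m][:,:2],np.float32)))
m=(np.hypot(d[...,0],d[...,1])<68)&(P[...,2]>3)&(P[...,2]<19)
print(m.sum(),cv2.minAreaRect(np.ascontiguousarray(P[m][:,:2],np.float32)))
to(439.1,297.5,28,-9.7)
E
```

```text
[[450.2 363.1   6. ]
 [431.4 236.1   6. ]
 [433.3 310.6   6. ]
 [450.5 303.8   6. ]] [440.77650029 299.63466736   6.        ] 81.5634652478406
1471 ((610.093505859375, 283.0587158203125), (115.87287902832031, 56.568058013916016), 79.00900268554688)
7717 ((610.1512451171875, 283.33099365234375), (116.36830139160156, 56.6759033203125), 78.94187927246094)
pos [448.4 294.7 177.3] yaw -12.2 tilt [-0.    -0.001] shift [  1.   -9.6 149.3] wz -2.5 q [-49.0, 41.0, 18.0, 110.0, -23.0, 32.0, -28.0]
```

The forceps run from wrist (354,139) to (370,348), the rest is at (655,215), and the label roll is well clear. I'll line up and descend.

Call:
carry_out --pt "0.001 -0.005 0.01 0 0 0" --pt "0 -0.005 0.03 0 0 -2.5" --pt "0 0 0.04 0 0 0" --pt "0 0 0.035 0 0 0" --pt "0 0 0.02 0 0 0" --pt "0 0 0.008 0 0 0" --pt "0 0 0.003 0 0 0" --pt "0 0 0 0 0 0" --pt "0 0 0 0 0 0" --pt "0 0 0 0 0 0"

```text
time_s: 31.15
eef_pos: [439.1, 300.1, 32.3]
tcp_rot: [[0.167, 0.986, 0.002], [0.986, -0.167, 0.001], [0.001, 0.001, -1.0]]
force: [0.6, 0.5, 0.9]
width: 34.1
grip_force: 0.0
```

```bash
python3 - <<'E'
from h import *
to(439.2,298,27,-9.7)
E
```

```text
pos [439.1 300.1  32.3] yaw -9.6 tilt [0.002 0.001] shift [-2.   0.4  5.3] wz 0.1 q [-44.0, 55.0, 7.0, 114.0, -27.0, 13.0, -22.0]
```

Call:
carry_out --pt "-0.002 0 0.003 0 0 0" --pt "0 0 0.002 0 0 0" --pt "0 0 0 0 0 0" --pt "0 0 0 0 0 0"

```text
time_s: 31.55
eef_pos: [438.2, 297.7, 26.2]
tcp_rot: [[0.167, 0.986, -0.0], [0.986, -0.167, 0.0], [0.0, -0.0, -1.0]]
force: [0.7, 0.7, 0.3]
width: 34.2
grip_force: 0.0
```

Call:
carry_out --pt "0 0 0 0 0 0" --pt "0 0 0 0 0 0" --pt "0 0 0 0 0 0" --pt "0 0 0 0 0 0" --pt "0 0 0 0 0 0" --pt "0 0 0 0 0 0" --pt "0 0 0 0 0 0" --gripper 0.1 --newtons 25

```text
time_s: 32.25
eef_pos: [438.3, 297.7, 26.4]
tcp_rot: [[0.167, 0.986, 0.0], [0.986, -0.167, 0.0], [0.0, 0.0, -1.0]]
force: [0.3, -0.2, 2.5]
width: 16.1
grip_force: 26.3
```

Call:
carry_out --pt "0 0 -0.01 0 0 0" --pt "0 0 -0.02 0 0 0" --pt "0 0 -0.03 0 0 0" --pt "0 0 -0.03 0 0 1.4" --pt "0.002 0.015 -0.01 0 0 0" --pt "0.004 0.03 0 0 0 0" --pt "0.004 0.035 0 0 0 0" --pt "0.004 0.035 0 0 0 0" --pt "0.003 0.03 0 0 0 0" --pt "0.002 0.018 0 0 0 0" --pt "0 0.008 0 0 0 0" --pt "0 0 0 0 0 0" --pt "0 0 0 0 0 0" --pt "0 0 0 0 0 0"

```text
time_s: 33.65
eef_pos: [608.1, 284.4, 126.2]
tcp_rot: [[0.19, 0.982, -0.002], [0.982, -0.19, 0.0], [-0.0, -0.002, -1.0]]
force: [0.6, 0.4, 0.6]
width: 16.1
grip_force: 26.1
```

```bash
python3 - <<'E'
from h import *
s=status.read_state(); p=np.array(s["eef_pos"]); R=np.array(s["tcp_rot"]); print(s["width"],s["grip_force"])
c=save("wrist","w9.png",k=1.5); P=cloud(c)
d=P-np.array([610,283,0]); 
m=(np.hypot(d[...,0],d[...,1])<68)&(P[...,2]>3)&(P[...,2]<19)
print("rest",m.sum(),cv2.minAreaRect(np.ascontiguousarray(P[m][:,:2],np.float32)))
L=(P-p)@R; m=(abs(L[...,0])<80)&(abs(L[...,1])<14)&(L[...,2]>5)&(L[...,2]<40)&(L[...,0]>15)
Q=L[m]; print("forceps",len(Q),Q.min(0),Q.max(0))
for a in(15,30,45,58): q=Q[(Q[:,0]>a)&(Q[:,0]<a+12)]; print(a,len(q),q.mean(0) if len(q) else 0)
to(610.1,283.3,34,-11)
E
```

```text
16.10899423512564 26.108038164675236
rest 9022 ((610.8275146484375, 283.68017578125), (115.08679962158203, 56.41527557373047), 78.87284088134766)
forceps 868 [15.02938199 -7.97650669 14.81407051] [66.61693452  6.61924078 26.97600797]
15 153 [21.23546314 -0.50092859 17.41359575]
30 172 [36.13001426 -0.89460603 17.56824779]
45 231 [51.73965607 -0.24520405 17.62869515]
58 198 [62.62525893  0.08832259 17.89569399]
pos [608.3 284.4 126.3] yaw -10.9 tilt [-0.001  0.   ] shift [-0.8  2.1 92.3] wz 0.1 q [-38.0, 53.0, 18.0, 87.0, -21.0, 42.0, -22.0]
```

View pics/w9.png

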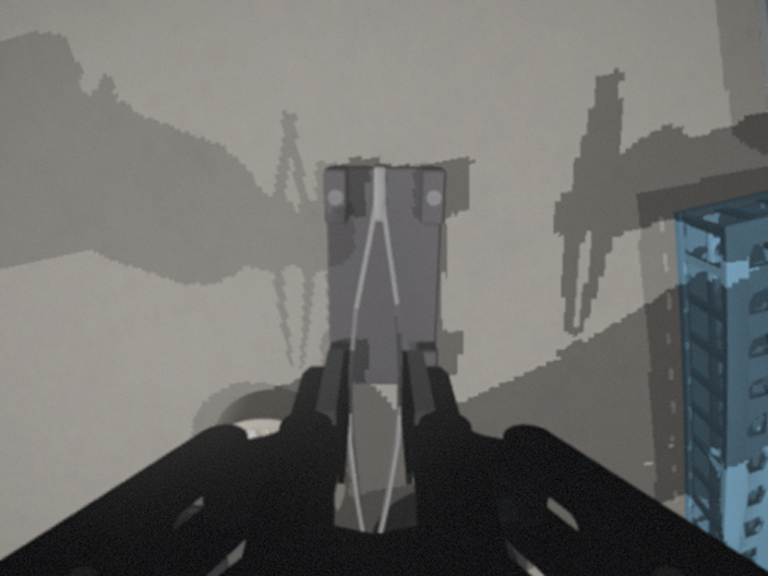

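The forceps are level and straight, tip end at (378,170), over the groove between the rails. Lowering.

Call:
carry_out --pt "-0.001 0.002 0.01 0 0 0" --pt "0 0 0.02 0 0 0" --pt "0 0 0.025 0 0 0" --pt "0 0 0.02 0 0 0" --pt "0 0 0.01 0 0 0" --pt "0 0 0.004 0 0 0" --pt "0 0 0.002 0 0 0" --pt "0 0 0 0 0 0" --pt "0 0 0 0 0 0" --pt "0 0 0 0 0 0"

```text
time_s: 34.7
eef_pos: [612.0, 282.6, 36.2]
tcp_rot: [[0.191, 0.982, 0.001], [0.982, -0.191, 0.001], [0.001, 0.001, -1.0]]
force: [-0.0, -0.2, 0.8]
width: 15.5
grip_force: 26.1
```

```bash
python3 - <<'E'
from h import *
to(610.5,283.4,32,-11)
E
```

```text
pos [612.  282.6  36.2] yaw -11.0 tilt [0.001 0.001] shift [ 0.5 -1.6  4.2] wz 0.0 q [-36.0, 61.0, 15.0, 88.0, -23.0, 34.0, -20.0]
```

Call:
carry_out --pt "0 -0.001 0.002 0 0 0" --pt "0 0 0.001 0 0 0" --pt "0 0 0.001 0 0 0" --pt "0 0 0 0 0 0" --pt "0 0 0 0 0 0" --pt "0 0 0 0 0 0"

```text
time_s: 35.3
eef_pos: [610.4, 282.6, 31.4]
tcp_rot: [[0.191, 0.982, -0.0], [0.982, -0.191, 0.0], [0.0, -0.0, -1.0]]
force: [-1.0, 0.1, 3.5]
width: 15.9
grip_force: 26.4
```

Contact at the expected height. Release and rise.

Call:
carry_out --pt "0 0 0 0 0 0" --pt "0 0 0 0 0 0" --pt "0 0 0 0 0 0" --pt "0 0 0 0 0 0" --pt "0 0 0 0 0 0" --pt "0 0 -0.01 0 0 0" --pt "0 0 -0.02 0 0 0" --pt "0 0 -0.03 0 0 0" --pt "0 0 -0.04 0 0 0" --pt "0 0 -0.04 0 0 0" --pt "0 0 -0.04 0 0 0" --pt "0 0 0 0 0 0" --pt "0 0 0 0 0 0" --pt "0 0 0 0 0 0" --gripper 0.5

```text
time_s: 36.7
eef_pos: [609.5, 282.4, 210.4]
tcp_rot: [[0.191, 0.982, -0.002], [0.982, -0.191, -0.001], [-0.001, -0.002, -1.0]]
force: [0.1, 0.3, 0.0]
width: 42.3
grip_force: 0.0
```

```bash
python3 - <<'E'
from h import *
P=cloud(camera("wrist")); C=np.array([610.5,283.4,0]); a=np.radians(79)
D=P-C; al=D[...,0]*np.cos(a)+D[...,1]*np.sin(a); ac=-D[...,0]*np.sin(a)+D[...,1]*np.cos(a)
m=(abs(al)<75)&(abs(ac)<13)&(P[...,2]>9.5)&(P[...,2]<22)
print(m.sum(),"along",np.percentile(al[m],[0,1,99,100]).round(1),"across",ac[m].min(),ac[m].max(),"z",np.percentile(P[m][:,2],[5,50,95]))
for lo,hi in((-68,-50),(50,68)): q=m&(al>lo)&(al<hi); print(q.sum(),ac[q].mean(),np.median(P[q][:,2]))
save("scene","s1.png",k=1.5)
c=save("top","t1.png",box=(118,118,378,275),k=3); P=cloud(c)
for n,x,y,r,lo,hi in(("label",534,196,60,22,40),("tape",527,-190,60,40,60)):
    for Z in (cloud(dict(np.load("top0.npz"))),P):
        m=(np.hypot(Z[...,0]-x,Z[...,1]-y)<r)&(Z[...,2]>lo)&(Z[...,2]<hi); print(n,m.sum(),Z[m].mean(0).round(1))
E
```

```text
398 along [-65.1 -63.8  64.5  65.3] across -7.5380629761353015 10.99211429144101 z [10.76893103 14.02295366 15.45264795]
32 3.7436415574405255 11.315576011060877
75 -0.8407596025821101 14.123603158744682
label 620 [533.7 194.3  30.1]
label 617 [533.8 194.5  30.2]
tape 254 [ 527.2 -190.8   46.9]
tape 254 [ 527.6 -190.6   46.9]
```

View pics/t1.png

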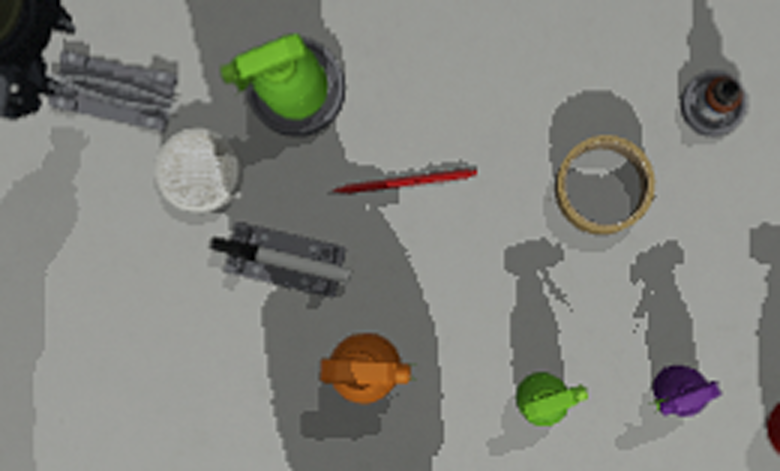

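View pics/s1.png

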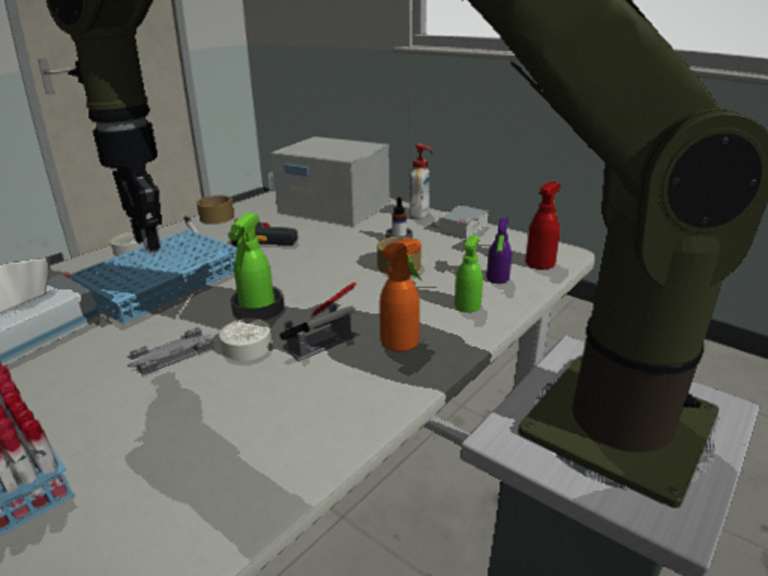

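In both views all four things are in their holders: forceps in the rest (113,90), marker across the cradle (280,262), spray in its well (285,80), dropper in its well (715,97). The rolls haven't moved. Last, a numeric check on how the forceps lie, because a few points at one end were noisy.

```bash
python3 - <<'E'
from h import *
c=camera("wrist"); P=cloud(c); C=np.array([610.5,283.4,0]); a=np.radians(79)
D=P-C; al=D[...,0]*np.cos(a)+D[...,1]*np.sin(a); ac=-D[...,0]*np.sin(a)+D[...,1]*np.cos(a)
# outside the slab (beyond +-58): forceps stand above the table; inside: above the 5 mm floor
for lo,hi in((-70,-59),(-50,-35),(-35,-10),(-10,10),(10,35),(35,50),(59,70)):
    m=(al>lo)&(al<hi)&(abs(ac)<16)&(P[...,2]>8.5)&(P[...,2]<25); v=m.sum()
    print(lo,v,"across",np.percentile(ac[m],[2,50,98]).round(1) if v else "","z",np.percentile(P[m][:,2],[10,50,90]).round(1) if v else "", "al",(al[m].min().round(1),al[m].max().round(1)) if v else "")
g=cv2.cvtColor(c["img"],cv2.COLOR_BGR2GRAY)
m=(abs(al)<80)&(abs(ac)<14)&(g>np.percentile(g[(abs(al)<55)&(abs(ac)<14)],85))&(P[...,2]>8); print(np.polyfit(al[m],ac[m],1),m.sum())
E
```

```text
-70 16 across [0.  1.5 7.2] z [ 9.7 10.7 11.7] al (np.float64(-65.8), np.float64(-59.3))
-50 38 across [-3.2 -1.   9.1] z [11.1 12.6 13.5] al (np.float64(-49.9), np.float64(-35.5))
-35 80 across [-6.8 -3.9 10.9] z [10.7 13.3 14.5] al (np.float64(-34.5), np.float64(-10.2))
-10 65 across [-7.6 -5.7 10.5] z [10.4 14.3 15.4] al (np.float64(-9.7), np.float64(9.6))
10 72 across [-6.5 -4.5  8.3] z [13.7 14.7 15.7] al (np.float64(10.5), np.float64(34.2))
35 46 across [-4.5  1.6  4.9] z [13.3 14.5 15.3] al (np.float64(35.1), np.float64(49.9))
59 31 across [-2.5 -0.7  0.2] z [12.4 13.9 15.2] al (np.float64(59.8), np.float64(65.9))
[-0.0352589  1.1673527] 426
```

```bash
python3 - <<'E'
from h import *
c=dict(np.load("w8.npz")); P=cloud(c); C=np.array([439.1,297.9,0]); a=np.radians(80.3)
D=P-C; al=D[...,0]*np.cos(a)+D[...,1]*np.sin(a); ac=-D[...,0]*np.sin(a)+D[...,1]*np.cos(a)
for lo,hi in((-70,-59),(-50,-35),(-35,-10),(-10,10),(10,35),(35,50),(59,70)):
    m=(al>lo)&(al<hi)&(abs(ac)<12)&(P[...,2]>3.5)&(P[...,2]<20); print(lo,m.sum(),np.percentile(P[m][:,2],[10,50,90]).round(1))
E
```

```text
-70 19 [4.5 5.2 6.4]
-50 46 [5.5 7.5 8.2]
-35 95 [6.5 8.5 9.5]
-10 90 [ 6.5  9.1 10.1]
10 101 [ 8.1  9.4 10.4]
35 62 [ 6.7  9.2 10.3]
59 41 [ 7.1  9.  10. ]
```

The profile is the same as before the pick, raised by 5 mm, so that end is a natural taper and the forceps lie flat and centred. Handing in.

```bash
python3 -c "
from workcell import ticket
print(ticket.close_job())"
```

```text
the job is handed in; nothing more can be done
None
```

The dropper, spray bottle, marker and forceps are each in their holders, placed in the order asked; the label and tape rolls measured unmoved, and I handed the job in at about 37 s on the robot's clock.

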